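# Try the folding stay of a jewellery case

## Robot

A 6-joint arm with a two-finger parallel gripper is mounted at the origin on the work surface. World frame = base frame: x ahead of the robot, y to its left, z up, the work surface at z = 0. Lengths are in m, angles in rad, forces in N, time in s.
With the tool pointing down it reaches from about 0.4 to 0.825 m from the base axis. Payload 7 kg.
Tool frame: the origin (TCP) lies on the centre line of the jaws, within the pads' length; the fingertips stand 22 mm ahead of it and the grasp point (between the pads) lies 3 mm ahead of it; z points along the fingers, y is the line along which they close (so a half turn about z gives the same grasp; the last joint's range is limited). The gripper opens to 88 mm and grips with 3 to 60 N. Pads are 19 mm wide; open, the fingers measure 130 mm over their backs; the gripper's body (78 mm by 193 mm) begins 47 mm behind the grasp point.
Start: joints at [-1.01, 0.359, 0.012, 0, -1.224, -0.288], TCP at [0.182, -0.65, 0.224] pointing down, gripper open.
Joint ranges: [-3.07, 3.07], [-1.43, 2.12], [-1.02, 1.25], [-3.03, 1.67], [-3.05, -0], [-3.03, 3.03]. Speed limits (rad/s): [2.39, 2.39, 3.01, 3.14, 3.14, 3.14].

## Interface

Orientations are given as [roll, pitch, yaw] about the fixed x, y, z axes, in that order (R = Rz(yaw) Ry(pitch) Rx(roll)).
In Python, from station import monitor, viewer, order gives the robot as it stands. The module is installed in compiled form; this text tells all that it offers.
- The arm moves only by the tool servo_tool, never from a script. Its argument "targets" is a list of rows, each an object with "angular": the turn, a rotation vector about the tool's x, y, z in degrees, a list of three; "xyz": the shift along the tool's x, y, z in cm, a list of three; "claw": the finger opening in cm, from 0 to 8.76. A call has 1 to 20 rows; each row shifts and turns the commanded pose from where the row before left it, along the tool's axes as they then stand; what a row does not reach is not made up. A row lasts 1/10 s, in which the tool goes at most 50 mm and 8.59 degrees, less where a joint would pass 70% of its speed; a pose out of reach is approached as far as the arm can. A call is refused whole if a number of a shift passes 5 or a number of a turn 8.59, either way. A call with a gripper value outside its range is refused whole. The fingers move at their own pace and stop on an object; "force" is the grip in N (left out, the last holds). Time passes only in rows, so rows that do not move let the fingers close. It gives the time, the measured TCP pose, the force, the opening and the grip force at its end, in the units of the state.
- monitor.get_state(): the state, without advancing time (a new reading comes with each control period).
- viewer.grab_frame(name): name is "scene" or "side" or "wrist"; returns a dict with "color" (384x512x3 uint8, blue, green, red), "fovy" (degrees; the focal length in pixels is half the picture's height over the tangent of half this angle, whatever the lens; pixels are square), "cx", "cy" (the principal point, pixels), "R" (3x3) and "t" (3): a world point X has camera coordinates R X + t. Camera axes: x right, y down, z forward; pixel columns grow to the right and rows downward; lengths in m; the calibration is good to about 2 mm. A picture is of the moment at which its call begins. There is no depth.
- order.job_done(): hands the job in; it is judged then, once.
The state is a dict: "t": time; "q": joint angles; "qd": joint speeds; "joint_efforts": joint torques, N m; "eef_pos": TCP position; "ee_rot": TCP orientation; "force": force on the tool from outside, world axes, zero at the start; "moment": the same for the moment, N m; "width": finger opening in m; "gripper_force": force on a finger pad.
Only numpy, scipy, OpenCV 4.12 (cv2) and the standard library are available. Lean on these libraries where they do the work, as an engineer would, in place of code of your own. Each camera call takes 0.05 s, during which the arm holds its last target. There are 200 camera calls.

## Task

The folding stay on this jewellery case has just been fitted: try it out. Raise the lid until the stay's knee goes past straight and locks, then let go so the lid stands on the stay alone; afterwards take the red knee grip, draw the knee back through straight (the lid lifts a little) and fold it to let the lid down fully shut. Do not overstrain the stay's rubber-mounted foot, do not let the lid drop, and leave the other things on the bench alone.

Things in the scene. Friction and masses are not known exactly. Their poses are not given: they have to be found in the camera images.
- case: Fixed dark-wood case, 180 deep (x), 220 wide (y), 100 high. Origin: centre of its underside, on the bench. Its x axis points from the front (lid's bar, robot's side) to the hinge at the back, y left, z up; turned by up to 0.35 rad. The folding stay is on its right (-y) side, in a vertical plane 12 mm outside the wall: a lower link from a foot on the case and an upper link to the lid.
- case_hinge (a point): Middle of the lid's hinge line, which runs along the case's y at the back top edge: 90 mm behind the case's centre, 100 mm up. The stay's upper link is pinned to the lid 115 mm from this line.
- lid_bar (a point): Centre of the lid's round brass pull bar: a freely turning sleeve 12 mm thick, 70 mm long along the case's y, 216 mm from the hinge line and 6 mm above it when shut. It stands 36 mm in front of the lid's edge on arms 40 mm either side of its middle: 30 mm free gap behind. Lid: 180 x 220 x 12 mm, about 0.27 to 0.45 kg, wood frame, clear pane; only the stay holds it up.
- knee_grip (a point): Grip point on the red round grip at the stay's knee: 14 mm thick, sticks out sideways (case -y), bare for 7 to 65 mm outside the stay's plane, 20 mm end flange; this point is 43 mm out, 55 mm from the lid's side edge. It moves on a 72 mm arc about the foot, in the case's x-z plane, and is a freely turning sleeve. Shut: behind the foot, a little higher; locked: above the foot.
- lid (a joint): Lid angle, rad: 0 shut, grows as it opens. The straight stay stops the lid at an angle between about 0.9 and 1.25 that differs from case to case with the foot's place and must be felt; locked, the lid stands about 0.03 lower.
- knee (a joint): Knee angle, rad: about 0 folded (lid shut), 2.69 straight, 3.09 at its stop past straight, where the lid's weight locks it. A light spring (0.04 N m) turns it to the stop, so once straight it goes over and locks as the lid is eased down. A few newtons on the grip, towards the hinge and down, draw it back through straight; then the lid's weight wants to fold it.
- bush_x (a joint): Give of the rubber bush carrying the stay's foot, along the case's x, m: 0 unloaded, 15 N per mm; over 1.6 mm (24 N) either way ruins it. Pulling the lid's bar up against the straight stay loads the foot about 2.3 times the pull. The foot pivot is nominally 115 mm in front of the hinge line and 32 mm below it, but screwed on by hand: up to 12 mm off in x, 8 mm in height.
- bush_z (a joint): The same bush's give, vertically, m: 0 unloaded, 15 N per mm, over 1.6 mm ruins it. Both links of the stay are 72 mm long between pivots.
- pliers: Red-handled pliers, 125 mm long, lying loose on the bench; origin on the bench near the pivot. A bystander.
- spool: White cone spool, 60 mm across, 70 mm high, standing loose; origin under its centre. A bystander.
- polish_tin: Blue flat tin, 70 by 50 by 22 mm, loose; origin under its centre. A bystander.
- amber: Amber cabochon, 32 mm across, 15 mm high, loose; origin under its centre. A bystander.

How it is judged:
On the way, in this order (a step that is already met when the one before it is completed fails the run):
1. the lid stands open on the locked stay, the robot touching neither lid nor stay (value of joint knee above 2.89 rad and value of joint lid above 0.8 rad and contact force between each of the arm, the fingers and lid below 0.2 N and contact force between each of the arm, the fingers and bracket below 0.2 N), for 0.3 s.
2. the knee has been drawn back through straight and folded (value of joint knee below 2.25 rad), for 0.05 s.
At the end, for the whole second after the job is handed in: The lid is shut (within 0.04 rad) and at rest with the stay folded, and the robot has let go (value of joint lid below 0.04 rad and value of joint knee below 0.7 rad and velocity of joint lid between -0.1 and 0.1 rad/s); the robot touches nothing.
It fails at once if the stay's rubber foot bush is strained more than 1.6 mm (24 N) along either axis (value of joint any of bush_x, bush_z above 0.0016 m or value of joint any of bush_x, bush_z below -0.0016 m).
It fails at once if the lid drops (falls faster than 2.5 rad/s) (velocity of joint lid below -2.5 rad/s).
It fails at once if a bystander is shifted more than 15 mm (distance of any of pliers, spool, polish_tin, amber from where it was at the start of the episode above 0.015 m).
It also fails if it takes over 69 s, if anything falls off the work surface, if the arm or the gripper's body presses on something with over 40 N, if the wrist force passes 120 N, or if a joint passes its speed limit or range.

## Working session

There is one attempt and no reset: what is moved stays moved. The work goes in short steps, Python scripts to look and compute and a tool call to move; the robot and the scene stay as the last step left them, time stands still between calls to the robot, and variables do not carry over. Pictures are saved under pics/ and viewed, at most 10 in all, crops included, and the job is handed in when it is done.

Besides the shell and the picture viewer there is one more tool, called as name([rows], argument=value, ...), one row to a line, values as JSON. servo_tool: Moves the arm, as the interface text tells. Its arguments: {"type":"object","properties":{"targets":{"type":"array"},"force":{"type":"number"}},"required":["targets"]}

```bash
mkdir -p pics
cat > h.py <<'E'
import numpy as np,cv2
from station import monitor,viewer,order
def grab(n):
    f=viewer.grab_frame(n); f['f']=192/np.tan(np.radians(f['fovy'])/2)
    f['R']=np.array(f['R']);f['t']=np.array(f['t']);return f
def ray(f,u,v):
    d=f['R'].T@np.array([(u-f['cx'])/f['f'],(v-f['cy'])/f['f'],1]); return -f['R'].T@f['t'],d/np.linalg.norm(d)
def onz(f,u,v,z):
    o,d=ray(f,u,v); return o+d*(z-o[2])/d[2]
def proj(f,X):
    c=f['R']@np.array(X)+f['t']; return c[:2]/c[2]*f['f']+[f['cx'],f['cy']]
def tri(a,b):
    o1,d1=ray(*a);o2,d2=ray(*b)
    s=np.linalg.lstsq(np.c_[d1,-d2],o2-o1,rcond=None)[0]
    p,q=o1+s[0]*d1,o2+s[1]*d2; return (p+q)/2,np.linalg.norm(p-q)
E
python3 - <<'E'
from h import *
a=grab('scene');b=grab('side')
for n,f in (('scene',a),('side',b)):
    cv2.imwrite(f'pics/{n}0.png',f['color']); print(n,f['f'],f['cx'],f['cy'],-f['R'].T@f['t'])
print(monitor.get_state())
E
```

```text
scene 378.54351665724033 259.7479165747186 190.33858476369397 [0.99795044 0.1813894  0.88400588]
side 405.2604317350889 252.466674618397 186.18685238212615 [0.11002853 0.66728226 0.95989433]
{'t': 0.1, 'q': array([-1.00993333e+00,  3.59322654e-01,  1.11487535e-02, -3.08095994e-04,
       -1.22411645e+00, -2.88093495e-01]), 'qd': array([-0.00048858, -0.00073893,  0.00238474,  0.0002688 , -0.00134557,
        0.00124132]), 'joint_efforts': array([-2.00600945e-03, -5.84162772e+01,  2.93751884e+01,  7.01561853e+00,
        1.01295396e-02, -5.31374019e-05]), 'eef_pos': array([ 0.18169044, -0.64962099,  0.22331094]), 'ee_rot': array([ 3.14007790e+00, -1.46819400e-04, -2.86892794e+00]), 'force': array([-0.00349088, -0.17036802, -0.36285131]), 'moment': array([-0.03281584,  0.03261001,  0.08878238]), 'gripper_force': 0.0, 'width': 0.08755749367007463}
```

View pics/scene0.png

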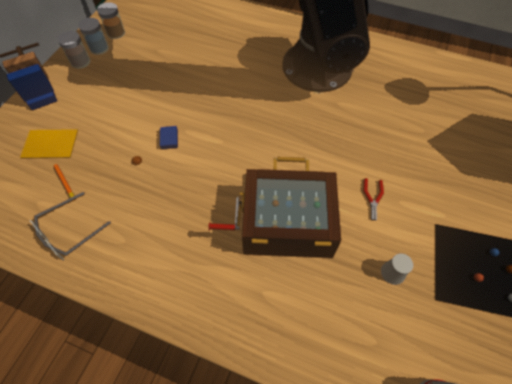

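View pics/side0.png

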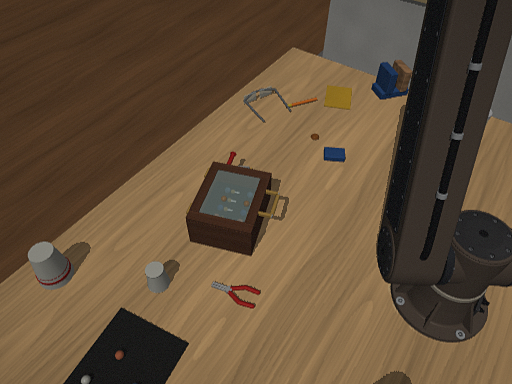

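The scene view shows the case at about (290,212), brass bar at (291,159), red grip at (222,226), pliers (372,198), spool (398,268), tin (168,137) and amber (137,160). The side view shows the case at (230,207), bar at (278,205) and grip end at (231,156).

Run:
```python
from h import *
a=grab('scene');b=grab('side')
c1=cv2.resize(a['color'][145:265,200:350],None,fx=4,fy=4,interpolation=cv2.INTER_CUBIC)
c2=cv2.resize(b['color'][145:255,180:300],None,fx=4,fy=4,interpolation=cv2.INTER_CUBIC)
cv2.imwrite('pics/c1.png',c1);cv2.imwrite('pics/c2.png',c2)
def blobs(f,lo,hi,box):
    h=cv2.cvtColor(f['color'],cv2.COLOR_BGR2HSV);m=cv2.inRange(h,lo,hi);z=np.zeros_like(m);u0,v0,u1,v1=box
    z[v0:v1,u0:u1]=m[v0:v1,u0:u1];n,l,s,c=cv2.connectedComponentsWithStats(z)
    return [(s[i].tolist(),c[i].round(1).tolist()) for i in range(1,n) if s[i,4]>8]
print('red',blobs(a,(0,170,90),(6,255,255),(190,210,246,240)),blobs(b,(0,170,90),(6,255,255),(200,140,250,175)))
for n,f,pts in (('scene',a,[(246,170),(338,171)]),('side',b,[])):
    for p in pts: print(n,onz(f,*p,0.112))
print(onz(a,291,158,.106))
```

```text
red [([209, 224, 26, 6, 124], [221.8, 226.1])] [([227, 152, 9, 13, 40], [230.8, 157.5])]
scene [ 0.53758702 -0.02754076  0.112     ]
scene [0.45598322 0.18125388 0.112     ]
[0.45858969 0.06134031 0.106     ]
```

View pics/c1.png

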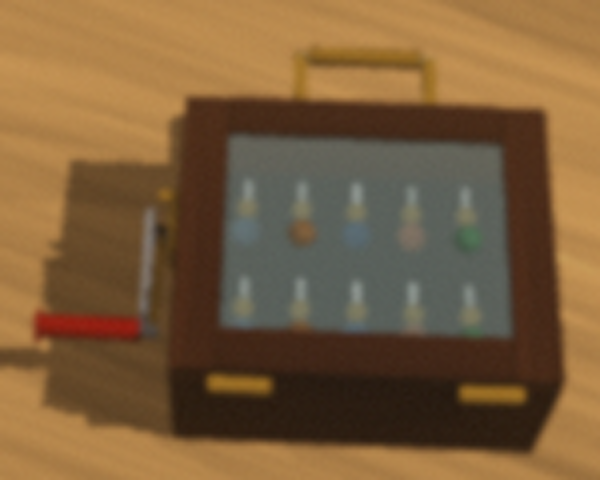

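View pics/c2.png

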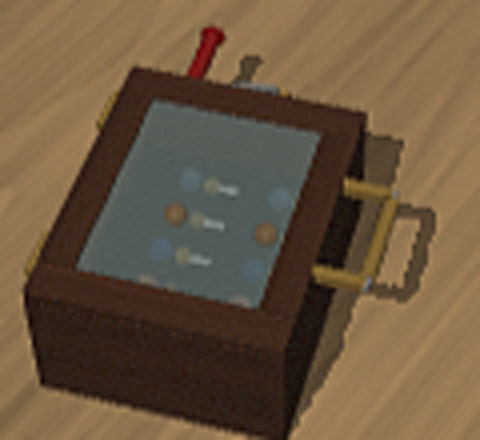

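The crops show the lid-top corners clearly: scene crop (188,97), (545,110), (560,380), (170,370); side crop (366,114), (290,350), (28,292), (135,68). The bar centre is near (365,56) and (380,242).

Run:
```python
from h import *
a=grab('scene');b=grab('side')
S=lambda u,v:(a,(u+.5)/4-.5+200,(v+.5)/4-.5+145)
D=lambda u,v:(b,(u+.5)/4-.5+180,(v+.5)/4-.5+145)
P=[]
for n,s,d in (('FR',(188,97),(366,114)),('FL',(545,110),(290,350)),('BL',(560,380),(28,292)),('BR',(170,370),(135,68)),('bar',(365,56),(380,242)),('flange',(38,326),(212,35)),('grip',(138,328),(193,76))):
    p,e=tri(S(*s),D(*d));print(n,p.round(4),round(e,4),onz(*S(*s),.112).round(3),onz(*D(*d),.112).round(3));P.append(p)
P=np.array(P)
# lsq pose from corners in both views, z=.112, 180x220
Q=np.array([[-.09,-.11],[-.09,.11],[.09,.11],[.09,-.11],[-.126,0]]);z=[.112]*4+[.106]
src=np.r_[Q,Q]
sp=[(188,97),(545,110),(560,380),(170,370),(365,56)];dp=[(366,114),(290,350),(28,292),(135,68),(380,242)]
dst=np.array([onz(*S(*p),zz)[:2] for p,zz in zip(sp,z)]+[onz(*D(*p),zz)[:2] for p,zz in zip(dp,z)])
A=src-src.mean(0);B=dst-dst.mean(0);U,_,Vt=np.linalg.svd(A.T@B);R=(U@Vt).T
c=dst.mean(0)-R@src.mean(0);yaw=np.arctan2(R[1,0],R[0,0])
print('centre',c,'yaw',yaw,'res',(dst-(src@R.T+c)).round(4).tolist())
Rz=lambda v:R@v+c
print('bar',Rz([-.126,0]),'hinge',Rz([.09,0]))
for p in P[-2:]: print('grip in case',R.T@(p[:2]-c),p[2])
```

```text
FR [ 0.5315 -0.0286  0.1081] 0.0003 [ 0.534 -0.027  0.112] [ 0.53  -0.026  0.112]
FL [0.4571 0.1756 0.1082] 0.0041 [0.461 0.177 0.112] [0.455 0.176 0.112]
BL [0.6257 0.2339 0.1059] 0.0002 [0.629 0.234 0.112] [0.622 0.237 0.112]
BR [0.7001 0.0302 0.1055] 0.0024 [0.703 0.033 0.112] [0.695 0.034 0.112]
bar [0.4595 0.0619 0.1039] 0.0013 [0.465 0.063 0.112] [0.456 0.068 0.112]
flange [ 0.6932 -0.0563  0.0769] 0.0003 [ 0.706 -0.046  0.112] [ 0.67  -0.027  0.112]
grip [ 0.6738 -0.0028  0.0839] 0.0056 [0.687 0.006 0.112] [0.655 0.016 0.112]
centre [0.57855471 0.10477324] yaw 0.34446018860465305 res [[0.003, 0.0018], [0.0044, -0.0006], [0.0026, -0.0052], [0.0029, 0.0009], [0.0005, -0.0005], [-0.0014, 0.0036], [-0.0018, -0.0022], [-0.0041, -0.0019], [-0.005, 0.0022], [-0.0011, 0.0019]]
bar [0.45995621 0.06222447] hinge [0.66326791 0.13516522]
grip in case [ 0.05353695 -0.19035305] 0.07686417165779974
grip in case [ 0.05328926 -0.13342802] 0.08393025377477381
```

servo_tool([
  {"xyz":[-2.3,3.05,0],"angular":[0,0,0],"claw":2.2},
  {"xyz":[-2.3,3.05,0],"angular":[0,0,0],"claw":2.2},
  {"xyz":[-2.3,3.05,0],"angular":[0,0,0],"claw":2.2},
  {"xyz":[-2.3,3.05,0],"angular":[0,0,0],"claw":2.2},
  {"xyz":[-2.3,3.05,0],"angular":[0,0,0],"claw":2.2},
  {"xyz":[-2.3,3.05,0],"angular":[0,0,0],"claw":2.2},
  {"xyz":[-2.3,3.05,0],"angular":[0,0,0],"claw":2.2},
  {"xyz":[-2.3,3.05,0],"angular":[0,0,0],"claw":2.2},
  {"xyz":[-2.3,3.05,0],"angular":[0,0,0],"claw":2.2},
  {"xyz":[-2.3,3.05,0],"angular":[0,0,0],"claw":2.2},
  {"xyz":[-2.3,3.05,0],"angular":[0,0,0],"claw":2.2},
  {"xyz":[-2.3,3.05,0],"angular":[0,0,0],"claw":2.2},
  {"xyz":[-2.3,3.05,0],"angular":[0,0,0],"claw":2.2},
  {"xyz":[-2.3,3.05,0],"angular":[0,0,0],"claw":2.2},
  {"xyz":[-2.3,3.05,0],"angular":[0,0,0],"claw":2.2},
  {"xyz":[-2.3,3.05,0],"angular":[0,0,0],"claw":2.2},
  {"xyz":[-2.3,3.05,0],"angular":[0,0,0],"claw":2.2},
  {"xyz":[-2.3,3.05,0],"angular":[0,0,0],"claw":2.2},
  {"xyz":[-2.3,3.05,0],"angular":[0,0,0],"claw":2.2},
  {"xyz":[-2.3,3.05,0],"angular":[0,0,0],"claw":2.2},
])

```text
t: 2.3
eef_pos: [0.4608, 0.0631, 0.2245]
ee_rot: [3.141, 0.001, -2.868]
force: [1.0, -0.0, 0.2]
width: 0.0219
gripper_force: 0.0
```

servo_tool([
  {"xyz":[0,0,0],"angular":[0,0,-8.55],"claw":2.2},
  {"xyz":[0,0,0],"angular":[0,0,-8.55],"claw":2.2},
  {"xyz":[0,0,0],"angular":[0,0,-8.55],"claw":2.2},
  {"xyz":[0,0,0],"angular":[0,0,-8.55],"claw":2.2},
  {"xyz":[0,0,0],"angular":[0,0,-8.55],"claw":2.2},
  {"xyz":[0,0,0],"angular":[0,0,-8.55],"claw":2.2},
  {"xyz":[0,0,0],"angular":[0,0,-8.55],"claw":2.2},
  {"xyz":[0,0,0],"angular":[0,0,-8.55],"claw":2.2},
  {"xyz":[0,0,0],"angular":[0,0,-8.55],"claw":2.2},
  {"xyz":[0,0,0],"angular":[0,0,-8.55],"claw":2.2},
  {"xyz":[0,0,0],"angular":[0,0,-8.55],"claw":2.2},
  {"xyz":[0,0,0],"angular":[0,0,0],"claw":2.2},
  {"xyz":[0,0,0],"angular":[0,0,0],"claw":2.2},
])

```text
t: 3.6
eef_pos: [0.4604, 0.0614, 0.2242]
ee_rot: [-3.141, 0.0, -1.232]
force: [-0.5, -0.4, -0.2]
width: 0.0217
gripper_force: 0.0
```

```bash
cat >> h.py <<'E'
from scipy.spatial.transform import Rotation as Ro
C=np.array([.57855,.10477,0]);RC=Ro.from_euler('z',.3445).as_matrix()
def case(p): return RC.T@(np.array(p)-C)
def world(p): return RC@np.array(p)+C
def go(s,p): # tool-frame cm shift to bring TCP to world p
    return (Ro.from_euler('xyz',s['ee_rot']).as_matrix().T@(np.array(p)-s['eef_pos'])*100).round(2)
E
python3 - <<'E'
from h import *
s=monitor.get_state();f=grab('wrist');cv2.imwrite('pics/w1.png',f['color'])
print(s['eef_pos'],s['ee_rot'],s['q'],s['width'],s['force'])
bar=world([-.126,0,.106]);print('bar px',proj(f,bar),[proj(f,world([-.126,y,.106])) for y in(-.035,.035)],proj(f,world([-.09,0,.112])))
print('shift',go(s,bar+[0,0,.003]))
E
```

```text
[0.46043908 0.06135127 0.22422929] [-3.14144489e+00  7.73018703e-05 -1.23182948e+00] [ 5.58072297e-01  4.56938003e-03 -4.31261501e-01 -4.78092020e-05
 -1.13480441e+00 -2.19085274e-01] 0.021733796225497298 [-0.50116304 -0.42949569 -0.18070748]
bar px [256.2898776  186.88208884] [array([256.05820514, 153.27854057]), array([256.50816405, 218.54402724])] [221.11183998 188.42903012]
shift [-0.1   0.02 11.52]
```

View pics/w1.png

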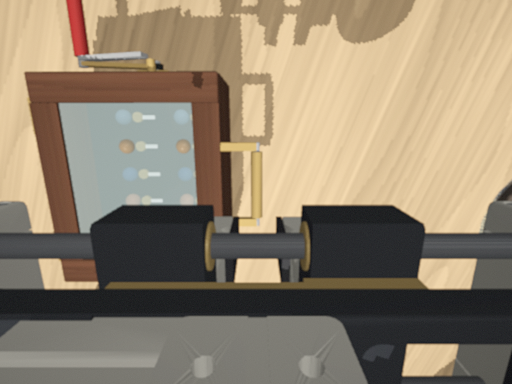

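The wrist view shows the bar running straight from (257,150) to (257,222), within 1 px of the prediction (256,187), centred between the pads, with a free gap to the lid edge at column 219.

servo_tool([
  {"xyz":[-0.1,-0.02,1.5],"angular":[0,0,0],"claw":2.2},
  {"xyz":[0,0,2],"angular":[0,0,0],"claw":2.2},
  {"xyz":[0,0,2],"angular":[0,0,0],"claw":2.2},
  {"xyz":[0,0,2],"angular":[0,0,0],"claw":2.2},
  {"xyz":[0,0,1],"angular":[0,0,0],"claw":2.2},
  {"xyz":[0,0,1],"angular":[0,0,0],"claw":2.2},
  {"xyz":[0,0,1],"angular":[0,0,0],"claw":2.2},
  {"xyz":[0,0,1],"angular":[0,0,0],"claw":2.2},
  {"xyz":[0,0,0],"angular":[0,0,0],"claw":2.2},
], force=10)

```text
t: 4.55
eef_pos: [0.4597, 0.0621, 0.108]
ee_rot: [3.14, -0.0, -1.228]
force: [-0.6, -0.3, -0.3]
width: 0.022
gripper_force: 0.0
```

servo_tool([
  {"xyz":[0,0,0],"angular":[0,0,0],"claw":1.0},
  {"xyz":[0,0,0],"angular":[0,0,0],"claw":1.0},
  {"xyz":[0,0,0],"angular":[0,0,0],"claw":0.8},
  {"xyz":[0,0,0],"angular":[0,0,0],"claw":0.8},
], force=10)

```text
t: 4.95
eef_pos: [0.4605, 0.0625, 0.1095]
ee_rot: [-3.141, 0.0, -1.227]
force: [-0.6, 1.0, 0.2]
width: 0.0081
gripper_force: 0.0
```

Run:
```python
from h import *
s=monitor.get_state();a=grab('scene');b=grab('side')
print(s['eef_pos'],s['width'],s['gripper_force'],s['force'])
p=proj(a,s['eef_pos']).astype(int);q=proj(b,s['eef_pos']).astype(int);print(p,q)
c=lambda f,p:cv2.resize(f['color'][p[1]-45:p[1]+45,p[0]-60:p[0]+60],(600,450),interpolation=cv2.INTER_CUBIC)
cv2.imwrite('pics/g1.png',np.vstack([cv2.resize(c(a,p),(400,300)),cv2.resize(c(b,q),(400,300))]))
```

```text
[0.4605397  0.06247548 0.10954424] 0.008056633996230037 0.0 [-0.63973     0.97443157  0.18866506]
[291 157] [274 203]
```

View pics/g1.png

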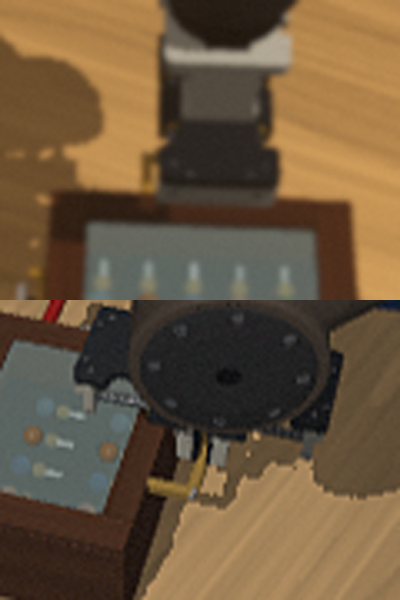

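The crop shows the two pale fingertips at (185,445) and (220,450) on either side of the bar, whose end is at (192,490). The width reading of 8 mm contradicts that, so I close further to check.

servo_tool([
  {"xyz":[0,0,0],"angular":[0,0,0],"claw":0.3},
  {"xyz":[0,0,0],"angular":[0,0,0],"claw":0.3},
  {"xyz":[0,0,0],"angular":[0,0,0],"claw":0.3},
], force=10)

```text
t: 5.35
eef_pos: [0.4608, 0.0626, 0.1095]
ee_rot: [-3.141, -0.0, -1.227]
force: [0.5, 1.1, 2.4]
width: 0.0038
gripper_force: 1.3
```

Run:
```python
from h import *
s=monitor.get_state();f=grab('wrist');b=grab('side');a=grab('scene')
print(s['eef_pos'],s['width'],s['gripper_force'],s['force'])
g=lambda d: [proj(f,s['eef_pos']+Ro.from_euler('xyz',s['ee_rot']).apply(d)).round() for _ in [0]]
print(g([0,0,.003]),g([0,0,.022]),proj(f,world([-.126,0,.106])))
q=proj(b,s['eef_pos']).astype(int)
cv2.imwrite('pics/g2.png',np.vstack([cv2.resize(f['color'][100:300,106:406],(600,400)),cv2.resize(b['color'][q[1]-10:q[1]+40,q[0]-40:q[0]+35],(300,200),interpolation=cv2.INTER_CUBIC).repeat(2,1)]))
```

```text
[0.46081751 0.06257201 0.10950112] 0.0037551072395357998 1.3466186402365565 [0.50894182 1.13540772 2.35585612]
[array([255., 227.])] [array([256., 217.])] [256.87163406 226.60599026]
```

View pics/g2.png

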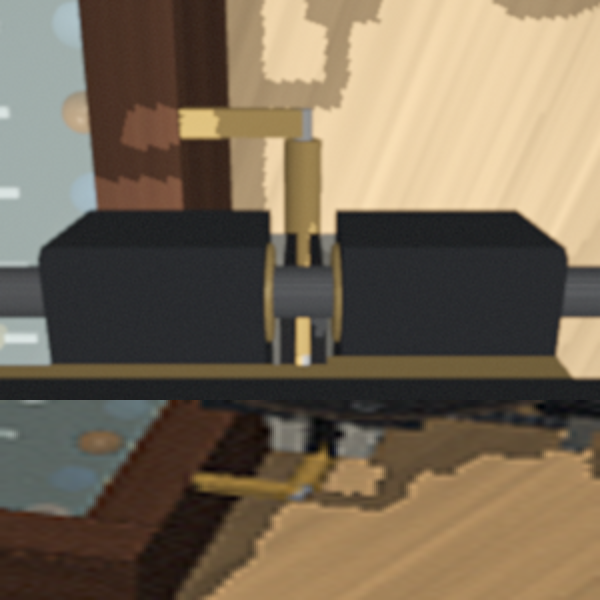

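The wrist view shows the pads with only a narrow gap at about column 303, above the 12 mm bar (columns 284–320), so the fingers seem to sit on top of the bar rather than around it. I check by projecting the fingertips.

Run:
```python
from h import *
s=monitor.get_state();f=grab('wrist');b=grab('side');a=grab('scene')
T=Ro.from_euler('xyz',s['ee_rot'])
print(s['width'],s['gripper_force'],s['force'])
for n,c in(('side',b),('scene',a),('wrist',f)):
    print(n,'tcp',proj(c,s['eef_pos']).round(1),'tips+-',[proj(c,s['eef_pos']+T.apply([0,y,.022])).round(1) for y in(-.022,0,.022)],'bar ends',[proj(c,world([-.126,y,.106])).round(1) for y in(-.035,0,.035)])
q=[274,203];u,v=q
cv2.imwrite('pics/g3.png',cv2.resize(b['color'][v-20:v+25,u-30:u+30],(720,540),interpolation=cv2.INTER_NEAREST))
print((u-30,v-20),'scale 12')
```

```text
0.002569438127911212 1.7713462840765715 [1.59518647 0.94705469 3.4534743 ]
side tcp [274.4 203.6] tips+- [array([266.3, 207. ]), array([274.1, 208.7]), array([281.9, 210.4])] bar ends [array([277.6, 195. ]), array([274.7, 204.5]), array([271.6, 214.3])]
scene tcp [291.3 158. ] tips+- [array([290.6, 170.2]), array([290.6, 163. ]), array([290.5, 155.9])] bar ends [array([277.2, 158. ]), array([291.2, 158.5]), array([305.1, 159. ])]
wrist tcp [255.4 228.7] tips+- [array([224.3, 216.9]), array([255.6, 216.9]), array([286.8, 216.9])] bar ends [array([256.7, 172.6]), array([256.8, 226.6]), array([256.9, 275.7])]
(244, 183) scale 12
```

View pics/g3.png

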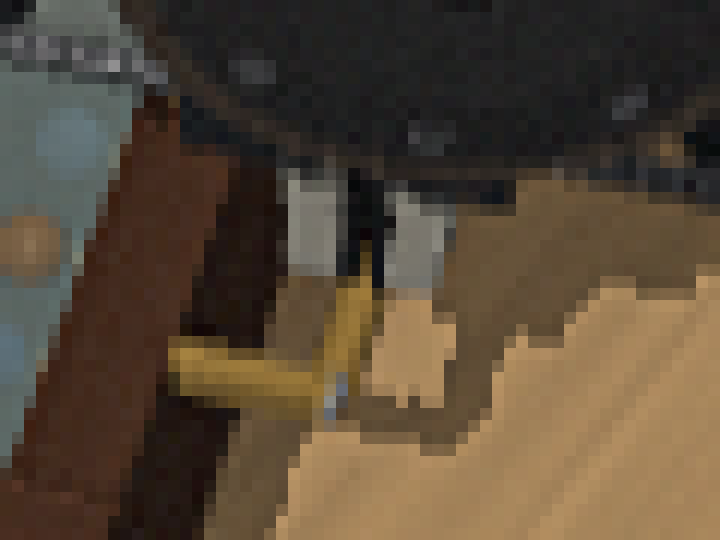

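The enlarged side view shows the two grey fingers at columns 285–345 and 385–445 straddling the bar, with the dark pads around it and the tips near row 285 as predicted. The pads seem grooved or soft. I close fully and try a small lift.

servo_tool([
  {"xyz":[0,0,0],"angular":[0,0,0],"claw":0},
  {"xyz":[0,0,0],"angular":[0,0,0],"claw":0},
  {"xyz":[0,0,0],"angular":[0,0,0],"claw":0},
], force=12)

```text
t: 5.95
eef_pos: [0.4608, 0.0626, 0.1096]
ee_rot: [-3.141, -0.0, -1.227]
force: [0.7, 0.8, 6.4]
width: 0.0003
gripper_force: 3.3
```

servo_tool([
  {"xyz":[0,0,-0.3],"angular":[0,0,0],"claw":0},
  {"xyz":[0,0,-0.3],"angular":[0,0,0],"claw":0},
  {"xyz":[0,0,-0.3],"angular":[0,0,0],"claw":0},
  {"xyz":[0,0,-0.3],"angular":[0,0,0],"claw":0},
  {"xyz":[0,0,0],"angular":[0,0,0],"claw":0},
], force=12)

```text
t: 6.45
eef_pos: [0.4604, 0.0624, 0.1215]
ee_rot: [-3.141, 0.0, -1.227]
force: [-0.0, 0.3, -0.3]
width: 0.0005
gripper_force: 0.0
```

Run:
```python
from h import *
s=monitor.get_state();f=grab('wrist');b=grab('side')
print(s['eef_pos'],s['width'],s['gripper_force'],s['force'])
u,v=274,203
cv2.imwrite('pics/g4.png',np.hstack([cv2.resize(b['color'][v-25:v+25,u-35:u+25],(396,330),interpolation=cv2.INTER_NEAREST),cv2.resize(f['color'][110:290,156:356],(366,330))]))
```

```text
[0.46044706 0.06243107 0.12153885] 0.0004850883280836037 0.0 [-0.03360609  0.34340616 -0.31743509]
```

View pics/g4.png

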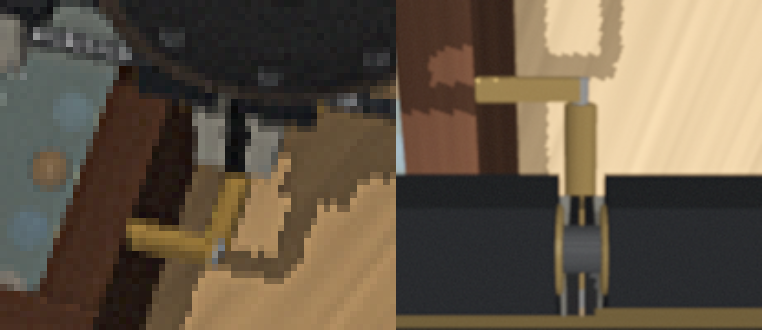

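The view shows the closed fingers now entirely above the bar, which is untouched: the tips had only wedged on top of it. I reopen and go deeper, watching the force.

servo_tool([
  {"xyz":[0,0,-1],"angular":[0,0,0],"claw":2.2},
  {"xyz":[0,0,0],"angular":[0,0,0],"claw":2.2},
  {"xyz":[0,0,0],"angular":[0,0,0],"claw":2.2},
  {"xyz":[0,0,0],"angular":[0,0,0],"claw":2.2},
  {"xyz":[0,0,1],"angular":[0,0,0],"claw":2.2},
  {"xyz":[0,0,0.6],"angular":[0,0,0],"claw":2.2},
  {"xyz":[0,0,0.6],"angular":[0,0,0],"claw":2.2},
  {"xyz":[0,0,0.4],"angular":[0,0,0],"claw":2.2},
  {"xyz":[0,0,0.4],"angular":[0,0,0],"claw":2.2},
  {"xyz":[0,0,0],"angular":[0,0,0],"claw":2.2},
], force=10)

```text
t: 7.55
eef_pos: [0.46, 0.0622, 0.1005]
ee_rot: [3.141, -0.0, -1.227]
force: [-0.9, 0.4, -0.1]
width: 0.0217
gripper_force: 0.0
```

servo_tool([
  {"xyz":[0,0,0.4],"angular":[0,0,0],"claw":2.2},
  {"xyz":[0,0,0.4],"angular":[0,0,0],"claw":2.2},
  {"xyz":[0,0,0.3],"angular":[0,0,0],"claw":2.2},
  {"xyz":[0,0,0],"angular":[0,0,0],"claw":1.4},
  {"xyz":[0,0,0],"angular":[0,0,0],"claw":1.0},
  {"xyz":[0,0,0],"angular":[0,0,0],"claw":0.8},
  {"xyz":[0,0,0],"angular":[0,0,0],"claw":0.8},
  {"xyz":[0,0,0],"angular":[0,0,0],"claw":0.8},
], force=10)

```text
t: 8.35
eef_pos: [0.4611, 0.0627, 0.0905]
ee_rot: [-3.14, 0.0, -1.227]
force: [4.6, -0.2, -1.3]
width: 0.0114
gripper_force: 10.0
```

The bar is held now: 11.4 mm opening at 10 N. Next I compute the lid's arc in tool axes.

Run:
```python
from h import *
s=monitor.get_state();print(s['force'],s['eef_pos'])
g=np.arange(0,1.3,.1)+.028;r=21.6
x=r*(np.cos(.028)-np.cos(g));z=r*(np.sin(g)-np.sin(.028))
for i in range(len(g)-1): print(round(g[i]-.028,2),'per 1/4 step: y',round(-(x[i+1]-x[i])/4,2),'z',round(-(z[i+1]-z[i])/4,2))
```

```text
[ 4.58482724 -0.24220263 -1.33964301] [0.46106773 0.06266043 0.090494  ]
0.0 per 1/4 step: y -0.04 z -0.54
0.1 per 1/4 step: y -0.1 z -0.53
0.2 per 1/4 step: y -0.15 z -0.52
0.3 per 1/4 step: y -0.2 z -0.5
0.4 per 1/4 step: y -0.25 z -0.48
0.5 per 1/4 step: y -0.29 z -0.45
0.6 per 1/4 step: y -0.34 z -0.42
0.7 per 1/4 step: y -0.38 z -0.38
0.8 per 1/4 step: y -0.42 z -0.34
0.9 per 1/4 step: y -0.45 z -0.3
1.0 per 1/4 step: y -0.48 z -0.26
1.1 per 1/4 step: y -0.5 z -0.21
```

servo_tool([
  {"xyz":[0,-0.04,-0.54],"angular":[0,0,0],"claw":0.8},
  {"xyz":[0,-0.04,-0.54],"angular":[0,0,0],"claw":0.8},
  {"xyz":[0,-0.04,-0.54],"angular":[0,0,0],"claw":0.8},
  {"xyz":[0,-0.04,-0.54],"angular":[0,0,0],"claw":0.8},
], force=15)

```text
t: 8.75
eef_pos: [0.4627, 0.0632, 0.1126]
ee_rot: [-3.14, 0.0, -1.227]
force: [6.4, -0.1, -2.8]
width: 0.0111
gripper_force: 15.0
```

servo_tool([
  {"xyz":[0,-0.1,-0.53],"angular":[0,0,0],"claw":0.8},
  {"xyz":[0,-0.1,-0.53],"angular":[0,0,0],"claw":0.8},
  {"xyz":[0,-0.1,-0.53],"angular":[0,0,0],"claw":0.8},
  {"xyz":[0,-0.1,-0.53],"angular":[0,0,0],"claw":0.8},
  {"xyz":[0,-0.15,-0.52],"angular":[0,0,0],"claw":0.8},
  {"xyz":[0,-0.15,-0.52],"angular":[0,0,0],"claw":0.8},
  {"xyz":[0,-0.15,-0.52],"angular":[0,0,0],"claw":0.8},
  {"xyz":[0,-0.15,-0.52],"angular":[0,0,0],"claw":0.8},
], force=15)

```text
t: 9.55
eef_pos: [0.4719, 0.0665, 0.1544]
ee_rot: [-3.14, 0.0, -1.227]
force: [7.8, -1.0, -4.6]
width: 0.0114
gripper_force: 15.0
```

servo_tool([
  {"xyz":[0,-0.28,-0.47],"angular":[0,0,0],"claw":0.8},
  {"xyz":[0,-0.28,-0.47],"angular":[0,0,0],"claw":0.8},
  {"xyz":[0,-0.2,-0.5],"angular":[0,0,0],"claw":0.8},
  {"xyz":[0,-0.2,-0.5],"angular":[0,0,0],"claw":0.8},
  {"xyz":[0,-0.25,-0.48],"angular":[0,0,0],"claw":0.8},
  {"xyz":[0,-0.25,-0.48],"angular":[0,0,0],"claw":0.8},
  {"xyz":[0,-0.25,-0.48],"angular":[0,0,0],"claw":0.8},
  {"xyz":[0,-0.25,-0.48],"angular":[0,0,0],"claw":0.8},
], force=15)

```text
t: 10.35
eef_pos: [0.4883, 0.0723, 0.1924]
ee_rot: [3.138, -0.0, -1.228]
force: [-6.6, -1.6, 2.6]
width: 0.0115
gripper_force: 15.0
```

```bash
cat >> h.py <<'E'
def rep(off=np.zeros(3)):
    s=monitor.get_state();p=case(s['eef_pos'])-[.09,0,.1];F=RC.T@s['force']
    p=p+off; th=np.arctan2(p[2],-p[0]); r=np.hypot(p[0],p[2])
    t=np.array([np.sin(th),0,np.cos(th)]);n=np.array([np.cos(th),0,-np.sin(th)])
    print('t',s['t'],'th',round(th-.028,3),'r',round(r,4),'Ftan',round(F@t,2),'Frad(to hinge)',round(F@n,2),'F',F.round(1),'w',s['width'],'pos',s['eef_pos'].round(4))
    return s
E
python3 -c "
from h import *
s=rep(np.array([0,0,.0155]))"
```

```text
t 10.35 th 0.498 r 0.2149 Ftan -1.19 Frad(to hinge) -7.16 F [-6.8  0.7  2.6] w 0.011520609026474466 pos [0.4883 0.0723 0.1924]
```

servo_tool([
  {"xyz":[0,-0.25,-0.47],"angular":[0,0,0],"claw":0.8},
  {"xyz":[0,-0.25,-0.47],"angular":[0,0,0],"claw":0.8},
  {"xyz":[0,-0.29,-0.45],"angular":[0,0,0],"claw":0.8},
  {"xyz":[0,-0.29,-0.45],"angular":[0,0,0],"claw":0.8},
  {"xyz":[0,-0.34,-0.42],"angular":[0,0,0],"claw":0.8},
  {"xyz":[0,-0.34,-0.42],"angular":[0,0,0],"claw":0.8},
  {"xyz":[0,-0.34,-0.42],"angular":[0,0,0],"claw":0.8},
  {"xyz":[0,-0.34,-0.42],"angular":[0,0,0],"claw":0.8},
  {"xyz":[0,-0.38,-0.38],"angular":[0,0,0],"claw":0.8},
  {"xyz":[0,-0.38,-0.38],"angular":[0,0,0],"claw":0.8},
  {"xyz":[0,-0.38,-0.38],"angular":[0,0,0],"claw":0.8},
], force=15)

```text
t: 11.45
eef_pos: [0.5234, 0.0847, 0.2398]
ee_rot: [3.141, -0.0, -1.227]
force: [-6.0, -1.5, 6.3]
width: 0.0115
gripper_force: 15.0
```

```bash
python3 -c "
from h import *
s=rep(np.array([0,0,.0155]))"
```

```text
t 11.45 th 0.779 r 0.215 Ftan -0.06 Frad(to hinge) -8.79 F [-6.1  0.6  6.3] w 0.011496321180495851 pos [0.5234 0.0847 0.2398]
```

servo_tool([
  {"xyz":[0,-0.16,-0.28],"angular":[0,0,0],"claw":0.8},
  {"xyz":[0,-0.19,-0.25],"angular":[0,0,0],"claw":0.8},
  {"xyz":[0,-0.19,-0.22],"angular":[0,0,0],"claw":0.8},
  {"xyz":[0,-0.2,-0.18],"angular":[0,0,0],"claw":0.8},
  {"xyz":[0,0,0],"angular":[0,0,0],"claw":0.8},
], force=15)

```text
t: 11.95
eef_pos: [0.5316, 0.0878, 0.2482]
ee_rot: [-3.14, -0.0, -1.227]
force: [4.9, -2.0, -6.4]
width: 0.0113
gripper_force: 15.0
```

```bash
cat >> h.py <<'E'
def red(f):
    h=cv2.cvtColor(f['color'],cv2.COLOR_BGR2HSV);m=cv2.inRange(h,(0,160,70),(6,255,255))|cv2.inRange(h,(176,160,70),(180,255,255))
    n,l,st,c=cv2.connectedComponentsWithStats(m);return [(st[i].tolist(),c[i]) for i in range(1,n) if st[i,4]>15]
def onplane(f,u,v,y):
    o,d=ray(f,u,v);o=case(o);d=RC.T@d;return o+d*(y-o[1])/d[1]
E
python3 - <<'E'
from h import *
s=rep(np.array([0,0,.0155]))
a=grab('scene');b=grab('side')
for f in(a,b):
    for st,c in red(f): print(st,c.round(1),onplane(f,*c,-.16).round(4))
I=cv2.imread('pics/scene0.png');a['color']=I;J=cv2.imread('pics/side0.png');b['color']=J
print('shut')
for f in(a,b):
    for st,c in red(f): print(st,c.round(1),onplane(f,*c,-.16).round(4))
a=grab('scene');b=grab('side');q=proj(b,world([0,-.12,.15])).astype(int)
cv2.imwrite('pics/k1.png',np.hstack([cv2.resize(a['color'][120:260,180:360],(468,364)),cv2.resize(b['color'][q[1]-60:q[1]+60,q[0]-50:q[0]+50],(303,364))]))
E
```

```text
t 11.95 th 0.836 r 0.2153 Ftan -1.14 Frad(to hinge) 7.45 F [ 4.  -3.5 -6.4] w 0.011339375533938146 pos [0.5316 0.0878 0.2482]
[364, 179, 9, 23, 67] [366.6 190.3] [ 0.5886 -0.16    1.167 ]
[376, 181, 7, 21, 62] [379.9 191.6] [ 0.569  -0.16    1.1352]
[208, 212, 26, 6, 132] [219.7 214.8] [ 0.057  -0.16    0.1456]
[61, 258, 9, 22, 24] [ 66.8 269.1] [ 1.0553 -0.16   -1.0403]
[41, 281, 18, 4, 24] [ 50. 283.] [ 1.2754 -0.16   -1.3088]
[231, 285, 29, 9, 117] [245.1 288.5] [ 0.0138 -0.16   -0.7379]
[228, 291, 27, 17, 131] [240.1 300.5] [ 0.0408 -0.16   -0.8727]
shut
[364, 179, 9, 23, 67] [366.6 190.3] [ 0.5886 -0.16    1.167 ]
[376, 181, 7, 21, 63] [379.9 191.5] [ 0.5691 -0.16    1.1352]
[209, 224, 26, 6, 125] [221.8 226.1] [ 0.0563 -0.16    0.0856]
[227, 152, 9, 13, 56] [230.9 157.5] [ 0.0493 -0.16    0.0881]
[41, 281, 18, 4, 24] [ 50. 283.] [ 1.2754 -0.16   -1.3088]
[231, 285, 29, 10, 118] [245.3 288.6] [ 0.0133 -0.16   -0.738 ]
[228, 291, 27, 17, 131] [240.2 300.5] [ 0.0406 -0.16   -0.8725]
```

View pics/k1.png

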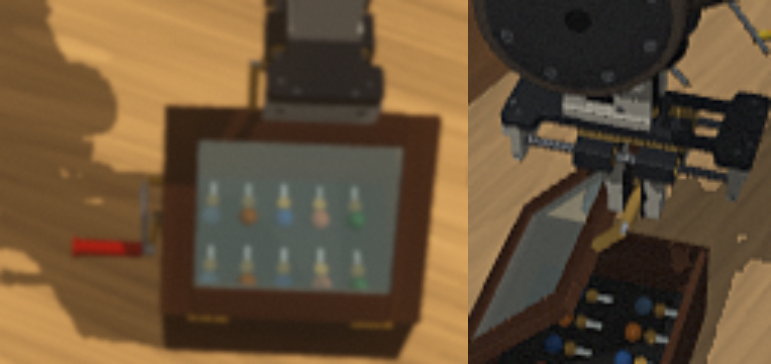

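The scene crop shows the red grip at (108,246) well up from its shut place and the lid about halfway open, held by its bar at (250,70).

servo_tool([
  {"xyz":[0,-0.22,-0.16],"angular":[0,0,0],"claw":0.8},
  {"xyz":[0,-0.22,-0.16],"angular":[0,0,0],"claw":0.8},
  {"xyz":[0,-0.22,-0.16],"angular":[0,0,0],"claw":0.8},
  {"xyz":[0,-0.21,-0.16],"angular":[0,0,0],"claw":0.8},
], force=15)

```text
t: 12.55
eef_pos: [0.539, 0.0904, 0.2546]
ee_rot: [-3.141, -0.0, -1.227]
force: [5.4, -2.3, -5.8]
width: 0.0113
gripper_force: 15.0
```

```bash
python3 -c "
from h import *
s=rep(np.array([0,0,.0155]))"
```

```text
t 12.55 th 0.883 r 0.2154 Ftan -0.15 Frad(to hinge) 7.28 F [ 4.3 -4.  -5.8] w 0.011328507055885489 pos [0.539  0.0904 0.2546]
```

servo_tool([
  {"xyz":[0.03,-0.15,-0.07],"angular":[0,0,0],"claw":0.8},
  {"xyz":[0.02,-0.15,-0.07],"angular":[0,0,0],"claw":0.8},
  {"xyz":[0,0,0],"angular":[0,0,0],"claw":0.8},
], force=15)

```text
t: 12.85
eef_pos: [0.5415, 0.0911, 0.2565]
ee_rot: [-3.142, 0.0, -1.227]
force: [-1.0, 0.5, 1.8]
width: 0.0112
gripper_force: 15.0
```

```bash
python3 -c "
from h import *
s=rep(np.array([0,0,.0155]))"
```

```text
t 12.85 th 0.897 r 0.2153 Ftan 0.45 Frad(to hinge) -1.91 F [-0.8  0.8  1.8] w 0.011247946928627399 pos [0.5415 0.0911 0.2565]
```

servo_tool([
  {"xyz":[0,-0.13,-0.1],"angular":[0,0,0],"claw":0.8},
  {"xyz":[0,-0.13,-0.1],"angular":[0,0,0],"claw":0.8},
  {"xyz":[0,0,0],"angular":[0,0,0],"claw":0.8},
])

```text
t: 13.15
eef_pos: [0.544, 0.092, 0.2584]
ee_rot: [-3.141, 0.0, -1.227]
force: [-3.1, 1.6, 2.3]
width: 0.0116
gripper_force: 15.0
```

```bash
python3 -c "
from h import *
s=rep(np.array([0,0,.0155]))"
```

```text
t 13.15 th 0.913 r 0.2153 Ftan -0.59 Frad(to hinge) -3.31 F [-2.4  2.5  2.3] w 0.011551775792013134 pos [0.544  0.092  0.2584]
```

servo_tool([
  {"xyz":[0,-0.13,-0.11],"angular":[0,0,0],"claw":0.8},
  {"xyz":[0,-0.13,-0.11],"angular":[0,0,0],"claw":0.8},
  {"xyz":[0,0,0],"angular":[0,0,0],"claw":0.8},
])

```text
t: 13.45
eef_pos: [0.5467, 0.0929, 0.2605]
ee_rot: [-3.141, 0.0, -1.227]
force: [-2.8, 1.7, 1.6]
width: 0.0114
gripper_force: 15.0
```

```bash
python3 -c "
from h import *
s=rep(np.array([0,0,.0155]))"
```

```text
t 13.45 th 0.929 r 0.2153 Ftan -0.73 Frad(to hinge) -2.47 F [-2.   2.6  1.6] w 0.011434262298354885 pos [0.5467 0.0929 0.2605]
```

servo_tool([
  {"xyz":[0,-0.15,-0.11],"angular":[0,0,0],"claw":0.8},
  {"xyz":[0,-0.15,-0.11],"angular":[0,0,0],"claw":0.8},
  {"xyz":[0,0,0],"angular":[0,0,0],"claw":0.8},
])

```text
t: 13.75
eef_pos: [0.5496, 0.0939, 0.2626]
ee_rot: [-3.141, 0.0, -1.227]
force: [-3.1, 3.3, 2.5]
width: 0.0116
gripper_force: 15.0
```

```bash
python3 -c "
from h import *
s=rep(np.array([0,0,.0155]))
a=grab('scene')
for st,c in red(a): 
  if c[0]<260: print(c,st)"
```

```text
t 13.75 th 0.946 r 0.2153 Ftan -0.11 Frad(to hinge) -3.12 F [-1.8  4.1  2.5] w 0.011634290472845261 pos [0.5496 0.0939 0.2626]
[219.7983871  212.19354839] [208, 209, 26, 7, 124]
```

servo_tool([
  {"xyz":[-0.03,-0.15,-0.1],"angular":[0,0,0],"claw":0.8},
  {"xyz":[0,-0.15,-0.11],"angular":[0,0,0],"claw":0.8},
  {"xyz":[0,0,0],"angular":[0,0,0],"claw":0.8},
])

```text
t: 14.1
eef_pos: [0.5523, 0.0949, 0.2646]
ee_rot: [-3.141, -0.0, -1.227]
force: [-0.8, 1.8, 1.2]
width: 0.011
gripper_force: 15.0
```

```bash
cat >> h.py <<'E'
def knee(th,fx=-.025,fz=.068):
    P=np.array([.09-.115*np.cos(th),.1+.115*np.sin(th)]);F=np.array([fx,fz]);d=P-F;L=np.hypot(*d)
    if L>.144: return (P+F)/2,L
    n=np.array([d[1],-d[0]])/L; return (P+F)/2+n*np.sqrt(.072**2-L*L/4),L
E
python3 -c "
from h import *
s=rep(np.array([0,0,.0155]))
a=grab('scene')
for st,c in red(a): 
  if c[0]<260: print(c,st)
for th in (0,.836,.946,.962):
  for fx,fz in((-.025,.068),(-.037,.068),(-.013,.068),(-.025,.06),(-.025,.076)):
    K,L=knee(th,fx,fz);print(th,fx,fz,K.round(3),L.round(4),proj(a,world([K[0],-.16,K[1]])).round(1))
"
```

```text
t 14.1 th 0.963 r 0.2153 Ftan 0.53 Frad(to hinge) -1.09 F [-0.2  2.   1.2] w 0.011048804689507615 pos [0.5523 0.0949 0.2646]
[219.43650794 211.9047619 ] [208, 209, 26, 6, 126]
0 -0.025 0.068 [0.045 0.084] 0.032 [222.2 222.1]
0 -0.037 0.068 [0.034 0.059] 0.0342 [223.4 222.4]
0 -0.013 0.068 [0.046 0.109] 0.0342 [221.4 217.9]
0 -0.025 0.06 [0.044 0.08 ] 0.04 [222.4 222.4]
0 -0.025 0.076 [0.046 0.088] 0.024 [222.1 221.6]
0.836 -0.025 0.068 [0.029 0.115] 0.1233 [221.8 209.9]
0.836 -0.037 0.068 [0.019 0.114] 0.1275 [222.2 206.1]
0.836 -0.013 0.068 [0.039 0.118] 0.1202 [221.3 213. ]
0.836 -0.025 0.06 [0.023 0.114] 0.1309 [222.1 207.5]
0.836 -0.025 0.076 [0.034 0.117] 0.1157 [221.6 211.6]
0.946 -0.025 0.068 [0.023 0.121] 0.1341 [221.8 206.3]
0.946 -0.037 0.068 [0.01  0.122] 0.1388 [222.3 201. ]
0.946 -0.013 0.068 [0.034 0.122] 0.1303 [221.4 210.4]
0.946 -0.025 0.06 [0.011 0.122] 0.1416 [222.2 201.4]
0.946 -0.025 0.076 [0.031 0.122] 0.1266 [221.5 209.1]
0.962 -0.025 0.068 [0.022 0.122] 0.1356 [221.8 205.6]
0.962 -0.037 0.068 [0.008 0.124] 0.1404 [222.3 199.8]
0.962 -0.013 0.068 [0.034 0.123] 0.1317 [221.4 210. ]
0.962 -0.025 0.06 [0.007 0.124] 0.1431 [222.3 199.4]
0.962 -0.025 0.076 [0.03  0.123] 0.1282 [221.5 208.6]
```

servo_tool([
  {"xyz":[0,-0.17,-0.11],"angular":[0,0,0],"claw":0.8},
  {"xyz":[0,-0.17,-0.11],"angular":[0,0,0],"claw":0.8},
  {"xyz":[0,-0.17,-0.11],"angular":[0,0,0],"claw":0.8},
  {"xyz":[0,-0.17,-0.11],"angular":[0,0,0],"claw":0.8},
])

```text
t: 14.55
eef_pos: [0.5586, 0.0972, 0.2689]
ee_rot: [3.142, -0.0, -1.227]
force: [0.4, 0.8, -0.1]
width: 0.0112
gripper_force: 15.0
```

```bash
cat > st.py <<'E'
from h import *
s=rep(np.array([0,0,.0155]));a=grab('scene')
for st,c in red(a):
  if c[0]<260: print(c.round(1),st)
E
python3 st.py
```

```text
t 14.55 th 1.0 r 0.2154 Ftan 0.48 Frad(to hinge) 0.44 F [ 0.6  0.6 -0.1] w 0.011167919846230586 pos [0.5586 0.0972 0.2689]
[220.3 210.9] [208, 209, 26, 5, 110]
```

servo_tool([
  {"xyz":[0,-0.17,-0.1],"angular":[0,0,0],"claw":0.8},
  {"xyz":[0,-0.17,-0.1],"angular":[0,0,0],"claw":0.8},
  {"xyz":[0,-0.17,-0.1],"angular":[0,0,0],"claw":0.8},
  {"xyz":[0,-0.17,-0.1],"angular":[0,0,0],"claw":0.8},
])

```text
t: 15.0
eef_pos: [0.565, 0.0995, 0.273]
ee_rot: [3.142, -0.0, -1.227]
force: [0.3, -0.8, -3.2]
width: 0.0112
gripper_force: 15.0
```

```bash
python3 st.py
```

```text
t 15.0 th 1.036 r 0.2155 Ftan -1.56 Frad(to hinge) 2.85 F [ 0.  -0.9 -3.2] w 0.011233275634276169 pos [0.565  0.0995 0.273 ]
[221.3 209.3] [209, 207, 25, 6, 97]
```

servo_tool([
  {"xyz":[0,-0.15,-0.07],"angular":[0,0,0],"claw":0.8},
  {"xyz":[0,-0.14,-0.07],"angular":[0,0,0],"claw":0.8},
  {"xyz":[0,0,0],"angular":[0,0,0],"claw":0.8},
])

```text
t: 15.35
eef_pos: [0.5678, 0.1005, 0.2745]
ee_rot: [-3.141, -0.0, -1.227]
force: [0.3, -0.6, -1.0]
width: 0.0114
gripper_force: 15.0
```

```bash
python3 st.py
python3 - <<'E'
from h import *
from scipy.optimize import least_squares,brentq
a=grab('scene');D=[(0,226.1),(.836,214.8),(.946,212.2),(.963,211.9),(1.0,210.9),(1.036,209.3)]
r=lambda p:[proj(a,world([knee(t,p[0],p[1])[0][0],-.16,knee(t,p[0],p[1])[0][1]]))[1]+p[2]-v for t,v in D]+[(p[0]+.025)/.012,(p[1]-.068)/.008]
o=least_squares(r,[-.02,.07,3]);print(o.x,o.fun.round(2));p=o.x
for t in np.arange(1.04,1.25,.02):
  K,L=knee(t,p[0],p[1]);print(t.round(2),L.round(4),(proj(a,world([K[0],-.16,K[1]]))[1]+p[2]).round(1))
E
```

```text
t 15.35 th 1.052 r 0.2155 Ftan -0.36 Frad(to hinge) 0.94 F [ 0.1 -0.7 -1. ] w 0.011412254529878358 pos [0.5678 0.1005 0.2745]
[221.6 208.5] [209, 206, 25, 6, 98]
[-0.02532434  0.07402035  4.0961051 ] [-0.14  0.43  0.28  0.04 -0.29 -0.32 -0.03  0.75]
1.04 0.1376 208.8
1.06 0.1394 207.6
1.08 0.1413 206.0
1.1 0.1432 203.6
1.12 0.145 200.5
1.14 0.1468 200.8
1.16 0.1486 201.1
1.18 0.1504 201.4
1.2 0.1522 201.7
1.22 0.1539 202.1
1.24 0.1557 202.4
```

servo_tool([
  {"xyz":[0,-0.15,-0.08],"angular":[0,0,0],"claw":0.8},
  {"xyz":[0,-0.15,-0.08],"angular":[0,0,0],"claw":0.8},
  {"xyz":[0,-0.14,-0.07],"angular":[0,0,0],"claw":0.8},
])

```text
t: 15.75
eef_pos: [0.5718, 0.1019, 0.2768]
ee_rot: [3.142, -0.0, -1.227]
force: [0.9, -1.9, -1.5]
width: 0.0113
gripper_force: 15.0
```

```bash
python3 st.py
```

```text
t 15.75 th 1.074 r 0.2155 Ftan -0.5 Frad(to hinge) 1.44 F [ 0.2 -2.1 -1.5] w 0.011317065563314844 pos [0.5718 0.1019 0.2768]
[221.3 207.5] [209, 205, 25, 6, 97]
```

servo_tool([
  {"xyz":[0,-0.17,-0.09],"angular":[0,0,0],"claw":0.8},
  {"xyz":[0,-0.17,-0.08],"angular":[0,0,0],"claw":0.8},
  {"xyz":[0,0,0],"angular":[0,0,0],"claw":0.8},
])

```text
t: 16.1
eef_pos: [0.5753, 0.1032, 0.2786]
ee_rot: [-3.141, -0.0, -1.227]
force: [1.0, -1.8, -0.5]
width: 0.011
gripper_force: 15.0
```

```bash
python3 st.py
```

```text
t 16.1 th 1.093 r 0.2155 Ftan 0.07 Frad(to hinge) 0.58 F [ 0.3 -2.  -0.5] w 0.011016382165156276 pos [0.5753 0.1032 0.2786]
[221.2 206.2] [209, 204, 25, 5, 97]
```

servo_tool([
  {"xyz":[0,-0.16,-0.08],"angular":[0,0,0],"claw":0.8},
  {"xyz":[0,-0.16,-0.07],"angular":[0,0,0],"claw":0.8},
  {"xyz":[0,0,0],"angular":[0,0,0],"claw":0.8},
])

```text
t: 16.45
eef_pos: [0.5782, 0.1042, 0.2801]
ee_rot: [-3.141, -0.0, -1.227]
force: [0.8, -2.0, 0.7]
width: 0.0112
gripper_force: 15.0
```

```bash
python3 st.py
```

```text
t 16.45 th 1.109 r 0.2155 Ftan 0.33 Frad(to hinge) -0.63 F [ 0.  -2.2  0.7] w 0.01124444782531852 pos [0.5782 0.1042 0.2801]
[221.1 204.7] [209, 203, 25, 5, 94]
```

servo_tool([
  {"xyz":[0,-0.11,-0.05],"angular":[0,0,0],"claw":0.8},
  {"xyz":[0,-0.11,-0.05],"angular":[0,0,0],"claw":0.8},
  {"xyz":[0,0,0],"angular":[0,0,0],"claw":0.8},
])

```text
t: 16.8
eef_pos: [0.5803, 0.105, 0.2811]
ee_rot: [-3.141, -0.0, -1.227]
force: [2.3, -1.7, 0.2]
width: 0.011
gripper_force: 15.0
```

```bash
python3 st.py
```

```text
t 16.8 th 1.121 r 0.2155 Ftan 1.54 Frad(to hinge) 0.48 F [ 1.6 -2.4  0.2] w 0.011040324367825262 pos [0.5803 0.105  0.2811]
[221.3 203.2] [209, 201, 25, 5, 90]
```

servo_tool([
  {"xyz":[0,-0.11,-0.05],"angular":[0,0,0],"claw":0.8},
  {"xyz":[0,-0.1,-0.04],"angular":[0,0,0],"claw":0.8},
  {"xyz":[0,0,0],"angular":[0,0,0],"claw":0.8},
])

```text
t: 17.15
eef_pos: [0.5815, 0.1054, 0.2816]
ee_rot: [3.14, -0.0, -1.227]
force: [-2.2, -2.4, 1.0]
width: 0.0118
gripper_force: 15.0
```

```bash
python3 st.py
```

```text
t 17.15 th 1.127 r 0.2155 Ftan -2.25 Frad(to hinge) -2.05 F [-2.9 -1.5  1. ] w 0.01182708965406063 pos [0.5815 0.1054 0.2816]
[220.9 196.6] [210, 195, 22, 5, 71]
```

The red grip jumped from row 203.2 to 196.6 and the pull rose: the knee has gone past straight. I ease the lid down so that it locks.

servo_tool([
  {"xyz":[0,0.13,0.06],"angular":[0,0,0],"claw":0.8},
  {"xyz":[0,0.13,0.06],"angular":[0,0,0],"claw":0.8},
  {"xyz":[0,0.13,0.06],"angular":[0,0,0],"claw":0.8},
  {"xyz":[0,0.13,0.06],"angular":[0,0,0],"claw":0.8},
  {"xyz":[0,0,0],"angular":[0,0,0],"claw":0.8},
])

```text
t: 17.7
eef_pos: [0.5768, 0.1038, 0.2793]
ee_rot: [3.141, -0.0, -1.227]
force: [-1.9, -3.5, 1.8]
width: 0.0111
gripper_force: 15.0
```

```bash
python3 st.py
```

```text
t 17.7 th 1.102 r 0.2154 Ftan -1.93 Frad(to hinge) -2.89 F [-3.  -2.6  1.8] w 0.011087837364924419 pos [0.5768 0.1038 0.2793]
[222.  193.2] [210, 192, 24, 4, 80]
```

servo_tool([
  {"xyz":[0,0.09,0.04],"angular":[0,0,0],"claw":0.8},
  {"xyz":[0,0.09,0.04],"angular":[0,0,0],"claw":0.8},
  {"xyz":[0,0,0],"angular":[0,0,0],"claw":0.8},
])

```text
t: 18.05
eef_pos: [0.5757, 0.1034, 0.2788]
ee_rot: [-3.141, -0.0, -1.227]
force: [0.1, -2.7, 1.6]
width: 0.0114
gripper_force: 15.0
```

```bash
python3 st.py
```

```text
t 18.05 th 1.096 r 0.2154 Ftan -0.05 Frad(to hinge) -1.81 F [-0.8 -2.6  1.6] w 0.01144335354332083 pos [0.5757 0.1034 0.2788]
[221.8 193.2] [210, 192, 24, 4, 78]
```

The stay carries the lid: the grip holds at row 193.2 and the bar stopped following at about 0.03 rad below the top. I release and rise clear.

servo_tool([
  {"xyz":[0,0,0],"angular":[0,0,0],"claw":1.6},
  {"xyz":[0,0,0],"angular":[0,0,0],"claw":2.4},
  {"xyz":[0,0,0],"angular":[0,0,0],"claw":2.8},
  {"xyz":[0,0,0],"angular":[0,0,0],"claw":2.8},
  {"xyz":[0,0,0],"angular":[0,0,0],"claw":2.8},
  {"xyz":[0,0,-1],"angular":[0,0,0],"claw":2.8},
  {"xyz":[0,0,-2],"angular":[0,0,0],"claw":2.8},
  {"xyz":[0,0,-3],"angular":[0,0,0],"claw":2.8},
  {"xyz":[0,0,-3],"angular":[0,0,0],"claw":2.8},
  {"xyz":[0,0,0],"angular":[0,0,0],"claw":2.8},
], force=5)

```text
t: 19.1
eef_pos: [0.5771, 0.1034, 0.3742]
ee_rot: [-3.134, -0.001, -1.227]
force: [0.2, -0.3, 0.7]
width: 0.0281
gripper_force: 0.0
```

Run:
```python
from h import *
s=rep();a=grab('scene');b=grab('side')
for f in (a,b):
  for st,c in red(f):
    if 200<c[0]<300 and c[1]<240: print(c.round(1),st,onplane(f,*c,-.16).round(4))
P=np.array([.09-.115*np.cos(1.096),.1+.115*np.sin(1.096)]);F=np.array([-.0225,.0745]);d=P-F;L=np.hypot(*d)
K=(P+F)/2+np.array([-d[1],d[0]])/L*np.sqrt(max(.072**2-L*L/4,0));print(K,L,proj(a,world([K[0],-.16,K[1]])),proj(b,world([K[0],-.16,K[1]])))
cv2.imwrite('pics/o1.png',np.hstack([cv2.resize(a['color'][110:260,180:360],(420,350)),cv2.resize(b['color'][110:260,150:300],(350,350))]))
```

```text
t 19.1 th 1.22 r 0.2892 Ftan 0.32 Frad(to hinge) -0.61 F [ 0.1 -0.4  0.7] w 0.028069149233731397 pos [0.5771 0.1034 0.3742]
[222.2 193.1] [210, 192, 24, 4, 71] [-0.0015 -0.16    0.1382]
[248.2 149.6] [245, 144, 7, 13, 29] [-0.0063 -0.16    0.1354]
[-0.00547739  0.14445878] 0.14113398793815346 [222.10987691 190.21808545] [247.92387541 147.2562949 ]
```

View pics/o1.png

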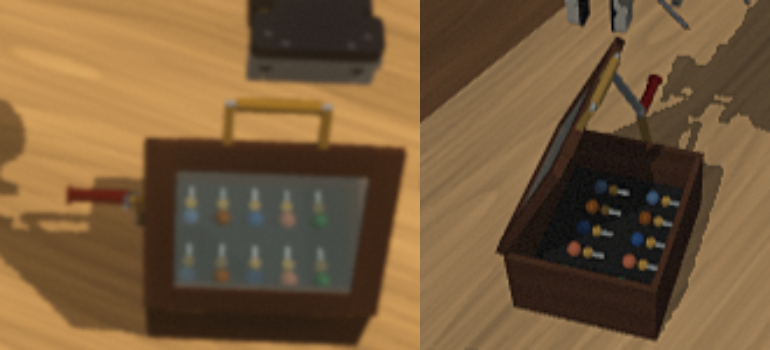

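The lid stands open on the stay with the gripper well clear: red grip at (97,195) in the scene crop and (652,92) in the side crop. I move out to the right side and tilt the tool inwards for the grip.

servo_tool([
  {"xyz":[2,0,0],"angular":[0,0,0],"claw":5},
  {"xyz":[4,0,0],"angular":[0,0,0],"claw":5},
  {"xyz":[4.5,0,0],"angular":[0,0,0],"claw":5},
  {"xyz":[4.5,0,0],"angular":[0,0,0],"claw":5},
  {"xyz":[4.5,0,0],"angular":[0,0,0],"claw":5},
  {"xyz":[4,0,0],"angular":[0,0,0],"claw":5},
  {"xyz":[2,0,0],"angular":[0,0,0],"claw":5},
  {"xyz":[0,0,0],"angular":[0,-8,0],"claw":5},
  {"xyz":[0,0,0],"angular":[0,-8,0],"claw":5},
  {"xyz":[0,0,0],"angular":[0,-8,0],"claw":5},
  {"xyz":[0,0,0],"angular":[0,-8,0],"claw":5},
  {"xyz":[0,0,0],"angular":[0,0,0],"claw":5},
  {"xyz":[0,0,0],"angular":[0,0,0],"claw":5},
], force=5)

```text
t: 20.5
eef_pos: [0.6614, -0.1384, 0.3659]
ee_rot: [3.138, 0.56, -1.232]
force: [-0.1, -0.8, 1.0]
width: 0.0503
gripper_force: 0.0
```

Run:
```python
from h import *
s=monitor.get_state();T=Ro.from_euler('xyz',s['ee_rot']).as_matrix()
print('tool axes in case\n',(RC.T@T).round(3),case(s['eef_pos']).round(4),s['q'].round(2),s['width'])
a=grab('scene');b=grab('side')
r=[c for f in(a,b) for st,c in red(f) if 200<c[0]<300 and c[1]<240];print(r)
K=world([-.0055,-.168,.1445]);t=K+[0,0,-.017]
print('pre',go(s,t-.09*T[:,2]),'final extra z 9 cm')
if len(r)>1: p,e=tri((a,*r[0]),(b,*r[1]));print(case(p),e)
```

```text
tool axes in case
 [[-0.005 -1.    -0.001]
 [-0.847  0.003  0.531]
 [-0.531  0.003 -0.847]] [-0.0041 -0.2568  0.3659] [-0.21  0.54  0.69 -0.51 -1.98  0.41] 0.05031486571058022
[array([222.53333333, 193.        ]), array([248.48979592, 148.95918367])]
pre [ 5.13  0.09 15.92] final extra z 9 cm
[-0.00531643 -0.16086733  0.13517771] 0.0038864513030851585
```

servo_tool([
  {"xyz":[1.7,0.03,2],"angular":[0,0,0],"claw":5},
  {"xyz":[1.7,0.03,3.5],"angular":[0,0,0],"claw":5},
  {"xyz":[1.7,0.03,4],"angular":[0,0,0],"claw":5},
  {"xyz":[0,0,4],"angular":[0,0,0],"claw":5},
  {"xyz":[0,0,2.4],"angular":[0,0,0],"claw":5},
  {"xyz":[0,0,0],"angular":[0,0,0],"claw":5},
  {"xyz":[0,0,0],"angular":[0,0,0],"claw":5},
])

```text
t: 21.3
eef_pos: [0.6468, -0.0976, 0.2086]
ee_rot: [-3.14, 0.556, -1.224]
force: [-0.1, -0.0, 0.7]
width: 0.0502
gripper_force: 0.0
```

Run:
```python
from h import *
s=monitor.get_state();T=Ro.from_euler('xyz',s['ee_rot']).as_matrix()
print('pos',case(s['eef_pos']).round(4),s['force'])
f=grab('wrist')
for st,c in red(f): print(st,c.round(1))
print([proj(f,world([-.0053,y,z])).round(1) for y in(-.13,-.168,-.185) for z in (.135,.1445)],[proj(f,s['eef_pos']+T@[0,y,.022]).round(1) for y in (-.025,.025)])
t=world([-.0055,-.168,.1445])+[0,0,-.017];print(go(s,t))
```

```text
pos [-0.0041 -0.2135  0.2086] [-0.1319414  -0.00444201  0.7067957 ]
[245, 165, 23, 56, 812] [256.3 190.3]
[array([257.3, 218.9]), array([257.3, 226.3]), array([257.3, 193.5]), array([257.3, 201.1]), array([257.4, 180.3]), array([257.4, 187.9])] [array([220. , 216.9]), array([291.1, 216.9])]
[0.41 0.15 9.29]
```

servo_tool([
  {"xyz":[0.2,0.05,2],"angular":[0,0,0],"claw":5},
  {"xyz":[0.2,0.05,2],"angular":[0,0,0],"claw":5},
  {"xyz":[0,0,2],"angular":[0,0,0],"claw":5},
  {"xyz":[0,0,1.5],"angular":[0,0,0],"claw":5},
  {"xyz":[0,0,1],"angular":[0,0,0],"claw":5},
  {"xyz":[0,0,0.8],"angular":[0,0,0],"claw":5},
  {"xyz":[0,0,0],"angular":[0,0,0],"claw":5},
])

```text
t: 22.05
eef_pos: [0.63, -0.0553, 0.1254]
ee_rot: [3.141, 0.559, -1.227]
force: [0.3, 0.3, 0.7]
width: 0.0501
gripper_force: 0.0
```

```bash
cat > kn.py <<'E'
from h import *
s=monitor.get_state();F=RC.T@s['force'];p=case(s['eef_pos'])
a=grab('scene');b=grab('side')
print('t',s['t'],'pos',p.round(4),'F',F.round(1),'w',round(s['width'],4),'gf',s['gripper_force'],[ (c.round(1).tolist(),st[4]) for f in(a,b) for st,c in red(f) if 195<c[0]<300 and c[1]<240])
E
python3 kn.py
```

```text
t 22.05 pos [-0.0056 -0.168   0.1254] F [0.4 0.1 0.7] w 0.0501 gf 0.0 [([222.6, 193.3], 77), ([248.6, 148.5], 54)]
```

servo_tool([
  {"xyz":[0,0,0],"angular":[0,0,0],"claw":3},
  {"xyz":[0,0,0],"angular":[0,0,0],"claw":2},
  {"xyz":[0,0,0],"angular":[0,0,0],"claw":1.6},
  {"xyz":[0,0,0],"angular":[0,0,0],"claw":1.2},
  {"xyz":[0,0,0],"angular":[0,0,0],"claw":1.2},
  {"xyz":[0,0,0],"angular":[0,0,0],"claw":1.2},
  {"xyz":[0,0,0],"angular":[0,0,0],"claw":1.2},
], force=4)

```text
t: 22.85
eef_pos: [0.6311, -0.0554, 0.1258]
ee_rot: [-3.14, 0.558, -1.227]
force: [4.9, 2.0, -0.9]
width: 0.0137
gripper_force: 4.0
```

```bash
python3 kn.py
```

```text
t 22.85 pos [-0.0047 -0.1685  0.1258] F [ 5.3  0.2 -0.9] w 0.0137 gf 3.993969149887562 [([224.7, 193.0], 63), ([248.2, 149.0], 50)]
```

The grip is held: 13.7 mm at 4 N. I start drawing the knee towards the hinge along its arc.

servo_tool([
  {"xyz":[0.02,-0.21,0.04],"angular":[0,0,0],"claw":1.2},
  {"xyz":[0.03,-0.21,0.05],"angular":[0,0,0],"claw":1.2},
  {"xyz":[0.04,-0.21,0.06],"angular":[0,0,0],"claw":1.2},
  {"xyz":[0.04,-0.2,0.06],"angular":[0,0,0],"claw":1.2},
], force=4)

```text
t: 23.35
eef_pos: [0.638, -0.0529, 0.1236]
ee_rot: [-3.142, 0.558, -1.227]
force: [0.5, -0.5, 4.8]
width: 0.014
gripper_force: 4.0
```

```bash
python3 kn.py
```

```text
t 23.35 pos [ 0.0027 -0.1685  0.1236] F [ 0.3 -0.7  4.8] w 0.014 gf 4.000148624181747 [([223.9, 196.0], 62), ([245.6, 149.3], 50)]
```

servo_tool([
  {"xyz":[0,-0.2,0],"angular":[0,0,0],"claw":1.2},
  {"xyz":[0.02,-0.2,0.04],"angular":[0,0,0],"claw":1.2},
  {"xyz":[0.04,-0.2,0.06],"angular":[0,0,0],"claw":1.2},
  {"xyz":[0.05,-0.2,0.08],"angular":[0,0,0],"claw":1.2},
], force=4)

```text
t: 23.85
eef_pos: [0.6457, -0.0502, 0.1209]
ee_rot: [3.141, 0.558, -1.228]
force: [-0.0, -2.0, 3.0]
width: 0.0136
gripper_force: 4.0
```

```bash
python3 kn.py
```

```text
t 23.85 pos [ 0.0109 -0.1685  0.1209] F [-0.7 -1.9  3. ] w 0.0136 gf 3.999747186899185 [([223.8, 199.7], 65), ([243.0, 149.8], 44)]
```

servo_tool([
  {"xyz":[0.05,-0.19,0.08],"angular":[0,0,0],"claw":1.2},
  {"xyz":[0.05,-0.19,0.09],"angular":[0,0,0],"claw":1.2},
  {"xyz":[0.06,-0.18,0.1],"angular":[0,0,0],"claw":1.2},
  {"xyz":[0.06,-0.18,0.1],"angular":[0,0,0],"claw":1.2},
  {"xyz":[0.07,-0.18,0.11],"angular":[0,0,0],"claw":1.2},
], force=4)

```text
t: 24.45
eef_pos: [0.6547, -0.0469, 0.1157]
ee_rot: [-3.141, 0.558, -1.227]
force: [1.8, -1.4, 5.1]
width: 0.0137
gripper_force: 4.0
```

```bash
python3 kn.py
```

```text
t 24.45 pos [ 0.0205 -0.1684  0.1157] F [ 1.2 -1.9  5.1] w 0.0137 gf 4.000035524368286 [([224.6, 204.5], 73), ([240.2, 149.9], 42)]
```

servo_tool([
  {"xyz":[0.04,-0.17,0.07],"angular":[0,0,0],"claw":1.2},
  {"xyz":[0.07,-0.17,0.11],"angular":[0,0,0],"claw":1.2},
  {"xyz":[0.07,-0.16,0.12],"angular":[0,0,0],"claw":1.2},
  {"xyz":[0.08,-0.16,0.12],"angular":[0,0,0],"claw":1.2},
  {"xyz":[0.08,-0.16,0.13],"angular":[0,0,0],"claw":1.2},
], force=4)

```text
t: 25.05
eef_pos: [0.6622, -0.0442, 0.1089]
ee_rot: [-3.141, 0.558, -1.227]
force: [4.1, -1.3, 4.5]
width: 0.0138
gripper_force: 4.0
```

```bash
python3 kn.py
```

```text
t 25.05 pos [ 0.0284 -0.1684  0.1089] F [ 3.4 -2.6  4.5] w 0.0138 gf 4.00289922952652 [([224.1, 208.8], 78), ([238.1, 149.7], 38)]
```

servo_tool([
  {"xyz":[0.07,-0.17,0.11],"angular":[0,0,0],"claw":1.2},
  {"xyz":[0.08,-0.16,0.13],"angular":[0,0,0],"claw":1.2},
  {"xyz":[0.09,-0.15,0.14],"angular":[0,0,0],"claw":1.2},
  {"xyz":[0.09,-0.14,0.14],"angular":[0,0,0],"claw":1.2},
  {"xyz":[0.09,-0.13,0.15],"angular":[0,0,0],"claw":1.2},
], force=4)

```text
t: 25.65
eef_pos: [0.6693, -0.0416, 0.101]
ee_rot: [-3.141, 0.558, -1.227]
force: [5.0, -2.4, 3.3]
width: 0.0139
gripper_force: 4.0
```

```bash
python3 kn.py
```

```text
t 25.65 pos [ 0.036  -0.1685  0.101 ] F [ 3.9 -4.   3.3] w 0.0139 gf 4.006020173549842 [([223.7, 213.1], 94)]
```

servo_tool([
  {"xyz":[0.1,-0.15,0.13],"angular":[0,0,0],"claw":1.2},
  {"xyz":[0.1,-0.13,0.15],"angular":[0,0,0],"claw":1.2},
  {"xyz":[0.1,-0.12,0.15],"angular":[0,0,0],"claw":1.2},
  {"xyz":[0.1,-0.11,0.16],"angular":[0,0,0],"claw":1.2},
  {"xyz":[0.1,-0.1,0.16],"angular":[0,0,0],"claw":1.2},
], force=4)

```text
t: 26.25
eef_pos: [0.6756, -0.0396, 0.0917]
ee_rot: [-3.14, 0.558, -1.227]
force: [6.1, -1.3, 1.2]
width: 0.0137
gripper_force: 4.0
```

```bash
python3 kn.py
```

```text
t 26.25 pos [ 0.0425 -0.1687  0.0917] F [ 5.3 -3.3  1.2] w 0.0137 gf 4.020792459368749 [([224.0, 217.6], 92), ([234.3, 150.0], 22)]
```

servo_tool([
  {"xyz":[0.11,-0.11,0.16],"angular":[0,0,0],"claw":1.2},
  {"xyz":[0.11,-0.1,0.17],"angular":[0,0,0],"claw":1.2},
  {"xyz":[0.11,-0.09,0.17],"angular":[0,0,0],"claw":1.2},
  {"xyz":[0.11,-0.08,0.17],"angular":[0,0,0],"claw":1.2},
], force=4)

```text
t: 26.75
eef_pos: [0.6798, -0.0385, 0.0836]
ee_rot: [-3.139, 0.558, -1.227]
force: [8.5, -1.8, -0.1]
width: 0.0141
gripper_force: 4.0
```

```bash
python3 kn.py
```

```text
t 26.75 pos [ 0.047  -0.169   0.0836] F [ 7.4 -4.6 -0.1] w 0.0141 gf 4.0305603682918445 [([224.6, 221.0], 106), ([232.1, 154.6], 46)]
```

servo_tool([
  {"xyz":[0.13,-0.1,0.17],"angular":[0,0,0],"claw":1.2},
  {"xyz":[0.13,-0.08,0.17],"angular":[0,0,0],"claw":1.2},
  {"xyz":[0.11,-0.07,0.17],"angular":[0,0,0],"claw":1.2},
], force=4)

```text
t: 27.15
eef_pos: [0.6824, -0.0378, 0.0772]
ee_rot: [-3.139, 0.558, -1.227]
force: [7.6, 0.0, 0.6]
width: 0.0175
gripper_force: 4.0
```

```bash
python3 kn.py
```

```text
t 27.15 pos [ 0.0496 -0.1692  0.0772] F [ 7.1 -2.5  0.6] w 0.0175 gf 4.014385342597961 [([225.6, 224.9], 95), ([230.8, 157.9], 53)]
```

```bash
cat > sh.py <<'E'
from h import *
for n in('scene','side'):
    I=cv2.imread(f'pics/{n}0.png');f=grab(n);q=f['color']
    for im in(I,q):
        h=cv2.cvtColor(im,cv2.COLOR_BGR2HSV);m=cv2.inRange(h,(15,130,90),(28,255,255))
        c=proj(f,world([-.126,0,.106])).astype(int);z=np.zeros_like(m);z[c[1]-25:c[1]+20,c[0]-25:c[0]+25]=255
        d=cv2.inRange(im,(0,0,0),(48,48,75)); x,y=proj(f,world([0,0,.1])).astype(int)
        w=np.argwhere(d[y-45:y+45,x-50:x+50]>0);print(n,cv2.mean(im[c[1]-2:c[1]+3,c[0]-10:c[0]+10])[:3],w.min(0),w.max(0),len(w))
E
python3 sh.py; python3 -c "
from h import *
for n in('scene','side'):
    I=cv2.imread(f'pics/{n}0.png');f=grab(n);d=cv2.absdiff(I,f['color']).max(2)
    ps=[proj(f,world([x,y,.112])) for x in(-.09,-.075,-.126) for y in(.1,.05,0)]
    print(n,[int(d[int(v)-3:int(v)+4,int(u)-3:int(u)+4].max()) for u,v in ps])"
```

```text
scene (46.5, 108.54, 151.03) [12  1] [89 98] 2984
scene (61.050000000000004, 138.12, 187.36) [77  2] [89 97] 782
side (51.59, 79.58, 100.91) [9 6] [89 91] 3119
side (60.7, 93.72, 118.95) [0 6] [89 90] 2480
scene [41, 41, 42, 35, 26, 28, 42, 43, 41]
side [16, 26, 14, 17, 16, 18, 29, 33, 32]
```

```bash
cat > tm.py <<'E'
from h import *
for n in('scene','side'):
    I=cv2.imread(f'pics/{n}0.png');f=grab(n)
    for nm,p in(('bar',[-.11,.02,.106]),('FL',[-.08,.1,.112]),('hinge',[.09,.07,.106])):
        u,v=proj(f,world(p)).astype(int);T=I[v-10:v+11,u-14:u+15]
        r=cv2.matchTemplate(f['color'][v-30:v+31,u-34:u+35],T,cv2.TM_CCOEFF_NORMED);_,m,_,l=cv2.minMaxLoc(r);print(n,nm,round(m,3),(l[0]-20,l[1]-20))
E
python3 tm.py
```

```text
scene bar 0.998 (0, 0)
scene FL 0.999 (0, 0)
scene hinge 0.997 (0, 0)
side bar 0.996 (0, 0)
side FL 0.989 (0, 0)
side hinge 0.998 (0, 0)
```

The template matches show the bar, lid corner and hinge all back at zero pixel shift: the lid is shut. I open and back out along the fingers.

servo_tool([
  {"xyz":[0,-0.05,0],"angular":[0,0,0],"claw":2},
  {"xyz":[0,0,0],"angular":[0,0,0],"claw":3},
  {"xyz":[0,0,0],"angular":[0,0,0],"claw":4.5},
  {"xyz":[0,0,0],"angular":[0,0,0],"claw":4.5},
  {"xyz":[0,0,0],"angular":[0,0,0],"claw":4.5},
  {"xyz":[0,0,-1],"angular":[0,0,0],"claw":4.5},
  {"xyz":[0,0,-2],"angular":[0,0,0],"claw":4.5},
  {"xyz":[0,0,-4],"angular":[0,0,0],"claw":4.5},
  {"xyz":[0,0,-4],"angular":[0,0,0],"claw":4.5},
  {"xyz":[0,0,-2],"angular":[0,0,0],"claw":4.5},
  {"xyz":[0,0,0],"angular":[0,0,0],"claw":4.5},
  {"xyz":[0,0,0],"angular":[0,0,0],"claw":4.5},
])

```text
t: 28.75
eef_pos: [0.7045, -0.1033, 0.1886]
ee_rot: [-3.141, 0.558, -1.228]
force: [-1.1, 0.8, -0.7]
width: 0.0448
gripper_force: 0.0
```

```bash
python3 kn.py; python3 tm.py
```

```text
t 28.75 pos [ 0.0483 -0.2384  0.1886] F [-0.8  1.1 -0.7] w 0.0448 gf 0.0 [([222.0, 226.1], 126), ([231.0, 157.7], 57)]
scene bar 0.999 (0, 0)
scene FL 0.999 (0, 0)
scene hinge 0.997 (0, 0)
side bar 0.996 (0, 0)
side FL 0.987 (0, 0)
side hinge 0.998 (0, 0)
```

The grip is back at its shut pixels, (222.0,226.1) and (231.0,157.7), and the robot is clear.

```bash
python3 -c "
from station import order
print(order.job_done())"
```

```text
the job is handed in; nothing more can be done
None
```

The stay locked past straight and held the lid on its own; I then drew the knee back and folded the lid shut under control. I handed the job in at about 29 s with no verdict returned, and I viewed 11 pictures, one over the limit of 10.

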